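# Unclip the pinch lid of the blue water canister

## Task

The blue canister is due to be filled at the water purifier. Pinch the two orange buttons of its blue lid together to free the catch, lift the lid straight off and set it down upright in the steel tray, still holding it until it is down; leave the canister standing on the bench where it is.

Things in the scene. Friction and masses are not known exactly. Their poses are not given: they have to be found in the camera images.
- blue_lid: Blue square lid (green and grey ones are alike): 86 x 86 x 8 mm flange lying on the canister's rim; origin at the centre of the flange's underside, z up. On it a block 36 (x) x 40 (y) mm, top 54 mm above the origin. Four feet reach 20 mm below the origin into the mouth with 1 mm play; lift 25 mm straight up before moving sideways. It stands on them when set down. About 0.15 kg.
- blue_pinch (a point): Midway between the lid's two orange spring buttons, 38 mm above the lid's origin; axes as the lid's. Buttons stick out of the block's +y and -y sides, 24 mm wide, 22 high, outer faces 58 mm apart. Each moves in 7 mm to a stop (44 mm across) against 3 to 6 N. Both must stay pressed in, over 6 mm each, to unhook the lid from the rim. Flange top lies 30 mm below this point.
- blue_canister: White square canister with blue patches on its sides, the one under the blue lid, 90 x 90 x 100 mm; origin at the centre of its underside, z up, axes along its sides as the lid's. Loose on the bench, about 0.9 kg: a lid still hooked would carry it along. It slides a little if the lid is pushed sideways.
- tray: Shallow square steel tray, fixed on the bench, 160 x 160 x 14 mm with 4 mm walls; origin at the centre of its underside. Its floor is 4 mm above the origin, so a lid standing in it has its origin 24 mm above the tray's.
Not all that is in view belongs to the job. Of the things like the blue_lid, leave any that is brown or purple; of the rest the smaller one is meant.

How it is judged (in metres and radians):
On the way, in this order (a step that is already met when the one before it is completed fails the run):
1. The blue lid is held clear above its canister, which stands on the bench (z of blue_lid in the frame of blue_canister above 0.127 m and contact force between the fingers and blue_lid above 1 N and height (world z) of blue_canister below 0.015 m), for 0.05 s.
2. The lid is held in the fingers low in the tray, within 15 mm of standing on its floor (contact force between the fingers and blue_lid above 0.5 N and z of blue_lid in the frame of tray below 0.039 m and horizontal distance between blue_lid and tray below 0.075 m), for 0.05 s.
At the end, for the whole second after the job is handed in: The blue lid stands upright (within 6 degrees) and still on the tray's floor, its origin 18 to 30 mm above the tray's and within 75 mm of its middle, let go; the canister stands upright on the bench within 50 mm of where it was (z of blue_lid in the frame of tray between 0.018 and 0.03 m and horizontal distance between blue_lid and tray below 0.075 m and angle between each of blue_lid, blue_canister's own z axis and vertical below 0.1 rad and linear speed of blue_lid below 0.02 m/s and height (world z) of blue_canister below 0.01 m and distance of blue_canister from where it was at the start of the episode below 0.05 m); the robot touches nothing.
It fails at once if The canister is picked up (30 mm off the bench) (height (world z) of blue_canister above 0.03 m).
It fails at once if The canister is tipped by more than 25 degrees (angle between blue_canister's own z axis and vertical above 0.44 rad).
It also fails if it takes over 42 s, if anything falls off the work surface, if the arm or the gripper's body presses on something with over 40 N, if the wrist force passes 120 N, or if a joint passes its speed limit or range.

## Robot

A 7-joint arm with a two-finger parallel gripper is mounted at the origin on the work surface. World frame = base frame: x ahead of the robot, y to its left, z up, the work surface at z = 0. Lengths are in mm, angles in rad, forces in N, time in s.
With the tool pointing down it reaches from about 425 to 1025 mm from the base axis. Payload 3.6 kg.
Tool frame: the origin (TCP) lies midway between the tips of the shut fingers; the grasp point (between the pads) lies 19 mm behind it; z points along the fingers, y is the direction in which the jaws open and shut (so a half turn about z gives the same grasp; the last joint's range is limited). The gripper opens to 85 mm and grips with 20 to 120 N. Pads are 22 mm wide; open, the fingers measure 114 mm over their backs; the gripper's body (76 mm by 85 mm) begins 54 mm behind the grasp point. The pads swing forward as they close: fully open they stand 13 mm farther back than shut.
Start: joints at [1.01, 0.591, 0.048, 1.609, -0.033, 0.943, -0.034], TCP at [326.274, -647.437, 231.302] pointing down, gripper open.
Joint ranges: [-2.69, 2.69], [-0.47, 2.24], [-1.27, 1.36], [0.19, 2.51], [-1.53, 4.68], [0.08, 2.07], [-3.09, 3.09]. Speed limits (rad/s): [2.57, 2.57, 3.14, 3.14, 3.14, 3.14, 3.14].

## Interface

Orientations are given as a 3x3 rotation matrix whose columns are the frame's x, y, z axes.
In Python, from plant import readout, vision, workorder gives the robot as it stands.
- The arm moves only by the tool step_arm, never from a script. Its argument "series" is text: rows parted by semicolons, each of 7 numbers parted by spaces: the shift along the tool's x, y, z in cm, then the turn, a rotation vector about the tool's x, y, z in rad, then the opening in per cent of the stroke, from 0 (shut) to 100 (fully open). A call has 1 to 8 rows; each row shifts and turns the pose as measured when the row begins, along the tool's axes as they then stand; what a row does not reach is not made up. A row lasts 1/12 s, in which the tool goes at most 41.7 mm and 7.16 degrees, less where a joint would pass 70% of its speed; a pose out of reach is approached as far as the arm can. A call with a gripper value outside its range is refused whole. The fingers move at their own pace and stop on an object; the grip force is fixed at half the most. Time passes only in rows, so rows that do not move let the fingers close. It gives the time, the measured TCP pose, the force and the opening at its end, in the units of the state.
- readout.sense(): the state, without advancing time (a new reading comes with each control period).
- vision.capture(name): name is "side" or "top" or "wrist"; returns a dict with "img" (384x512x3 uint8, red, green, blue), "z_map" (384x512 float32, mm along the optical axis (not along the pixel's ray), 0 where there is no reading), "mtx" (3x3 intrinsics, pixels), "eye" and "orientation" of the camera in the world; the wrist camera has in their place "tool_from_camera" (4x4, takes a point from camera to tool coordinates, whose origin is the TCP and whose axes are the flange's). Camera axes: x right, y down, z forward; pixel columns grow to the right and rows downward; lengths in mm; the calibration is good to about 2 mm. A picture is of the moment at which its call begins: read the wrist's pose just before it.
- workorder.sign_off(): hands the job in, once; it reports no verdict.
The state is a dict: "time": time; "joint_pos": joint angles; "joint_velocities": joint speeds; "tau": joint torques, N m; "eef_pos": TCP position; "tool_rot": TCP orientation; "ft_force": force on the tool from outside, world axes, zero at the start; "moment": the same for the moment, N m; "gripper_width": finger opening in mm.
Only numpy, scipy, OpenCV 4.12 (cv2) and the standard library are available. Lean on these libraries where they do the work, as an engineer would, in place of code of your own. Each camera call takes 0.05 s, during which the arm holds its last target. There are 200 camera calls.

## Working session

There is one attempt and no reset: what is moved stays moved. The work goes in short steps, Python scripts to look and compute and a tool call to move; the robot and the scene stay as the last step left them, time stands still between calls to the robot, and variables do not carry over. Pictures are saved under pics/ and viewed, about 8 in all and at most 12, crops included, and the job is handed in when it is done.

Besides the shell and the picture viewer there is one more tool, called after "Call:" as name(argument=value, ...) on one line, values as JSON. step_arm: Moves the arm, as the interface text tells. Its arguments: {"type":"object","properties":{"series":{"type":"string"}},"required":["series"]}

```bash
mkdir -p pics; cat > h.py <<'E'
import numpy as np, cv2
from plant import readout, vision, workorder
def cap(n):
    s=readout.sense(); c=vision.capture(n)
    if n=="wrist":
        T=np.eye(4);T[:3,:3]=np.array(s["tool_rot"]);T[:3,3]=s["eef_pos"]
        M=T@np.array(c["tool_from_camera"])
    else:
        M=np.eye(4);M[:3,:3]=np.array(c["orientation"]);M[:3,3]=c["eye"]
    c["M"]=M; return c
def cloud(c):
    z=c["z_map"];h,w=z.shape;v,u=np.mgrid[:h,:w];K=np.array(c["mtx"])
    P=np.stack([(u-K[0,2])/K[0,0]*z,(v-K[1,2])/K[1,1]*z,z],-1)
    W=P@c["M"][:3,:3].T+c["M"][:3,3]; W[z==0]=np.nan; return W
def save(n,img,crop=None,k=1):
    if crop: img=img[crop[1]:crop[3],crop[0]:crop[2]]
    cv2.imwrite(f"pics/{n}.png",cv2.resize(img[:,:,::-1],None,fx=k,fy=k,interpolation=cv2.INTER_CUBIC))
E
python3 - <<'E'
from h import *
import pickle
for n in ["side","top"]:
    c=cap(n); save(n,c["img"],k=1.5); pickle.dump({k:c[k] for k in c},open(n+".pkl","wb"))
    print(n,c["eye"],c["mtx"])
s=readout.sense();print(s["time"],s["eef_pos"],s["tool_rot"],s["gripper_width"])
E
```

```text
side [-93.89961455 847.53521212 671.00795892] [[414.35637028   0.         263.06424206]
 [  0.         414.35637028 190.96326098]
 [  0.           0.           1.        ]]
top [ 323.37215096  142.1252839  1265.27080481] [[436.5334709    0.         255.70365508]
 [  0.         436.5334709  197.06986228]
 [  0.           0.           1.        ]]
0.1 [ 325.94449381 -646.7631511   230.23512274] [[ 8.92988644e-01  4.50078034e-01 -1.02276291e-03]
 [ 4.50079181e-01 -8.92986889e-01  1.77399824e-03]
 [-1.14876227e-04 -2.04448458e-03 -9.99997903e-01]] 85.1689668824635
```

View pics/top.png

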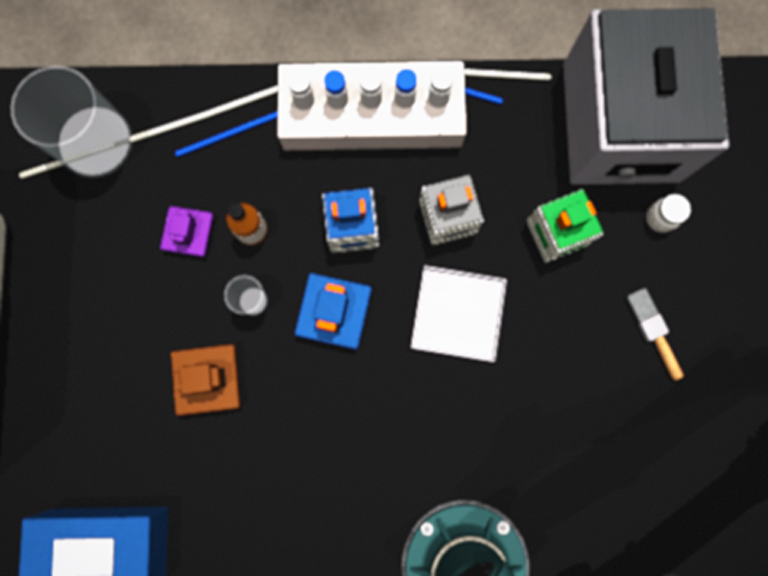

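View pics/side.png

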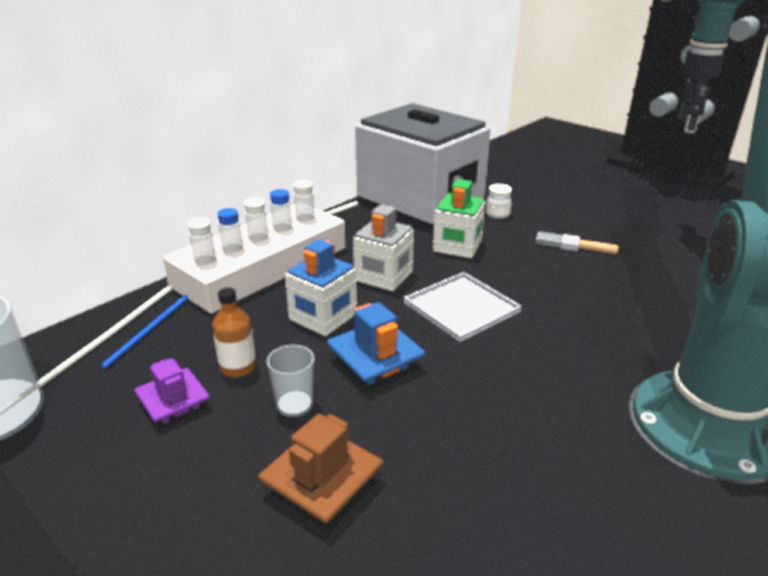

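The top view shows two blue lids: a small one on the canister at (349,212) and a larger loose one on the bench at (333,312). There is also a purple lid at (187,231) and a brown one at (205,380), both to be left. The one meant is the smaller blue lid on the white canister with blue patches. The tray is at (459,313).

```bash
python3 - <<'E'
from h import *
import pickle
for n in ["top","side"]:
    c=pickle.load(open(n+".pkl","rb")); W=cloud(c); im=c["img"]
    hsv=cv2.cvtColor(im,cv2.COLOR_RGB2HSV); H,S,V=cv2.split(hsv)
    blue=(H>95)&(H<125)&(S>120)&(V>60); org=(H>3)&(H<18)&(S>150)&(V>150)
    reg=(W[...,0]>500)&(W[...,0]<700)&(W[...,1]>170)&(W[...,1]<380)
    def rep(t,m):
        P=W[m]; 
        if len(P)<4: print(n,t,len(P));return
        r=cv2.minAreaRect(P[:,:2].astype(np.float32)); print(n,t,len(P),np.round(np.nanmedian(P,0),1),"rect",np.round(r[0],1),np.round(r[1],1),round(r[2],1))
    z=W[...,2]
    rep("blocktop",blue&reg&(z>143)&(z<165)); rep("flange",blue&reg&(z>98)&(z<116)); rep("orange",org&reg&(z>115)&(z<160))
    tr=(V>150)&(S<60)&(W[...,0]>250)&(W[...,0]<520)&(W[...,1]>-80)&(W[...,1]<160)&(z<25)&(z>-8)
    rep("tray",tr)
    if n=="top":
        m=blue&reg; print("z pct",np.percentile(z[m],[5,25,50,75,95]))
    rep("smalllidall",blue&reg&(z>98))
    rep("green/gray near",reg&(z>90))
c=pickle.load(open("top.pkl","rb")); save("crop",c["img"],(190,110,290,240),5*0.9)
E
```

```text
top blocktop 191 [640.6 201.5 153.7] rect [642.1 202.2] [37.6 37.3] 6.7
top flange 448 [623.6 211.7 108. ] rect [594.2 212. ] [ 79.1 192.1] 86.9
top orange 39 [639.  222.7 148.6] rect [640.4 201.9] [20.9 54.4] 4.3
top tray 2500 [451.8  -2.    4.1] rect [ 4.586e+02 -3.000e-01] [165.3 145.7] 80.8
z pct [1.19303033e-01 3.97819407e+01 1.06549191e+02 1.10726311e+02
 1.55230440e+02]
top smalllidall 670 [629.9 206.3 109.4] rect [594.2 212. ] [ 79.1 192.1] 86.9
top green/gray near 1033 [629.3 212.  108.7] rect [592.5 273.8] [186.1 210.7] 1.4
side blocktop 110 [632.5 206.9 153.3] rect [636.6 207. ] [34.7 35.9] 0.2
side flange 297 [620.4 221.  107.8] rect [638.  209.8] [85.  74.2] 6.9
side orange 77 [635.8 229.5 137.2] rect [637.  228.3] [ 9.7 24.5] 88.7
side tray 1452 [446.5  -0.6   4.5] rect [455.6   1. ] [162.9 146.9] 80.4
side smalllidall 497 [623.2 212.3 109.2] rect [638.  209.8] [85.  74.2] 6.9
side green/gray near 929 [624.5 221.4 108.5] rect [590.1 275. ] [180.2 208.8] 1.0
```

View pics/crop.png

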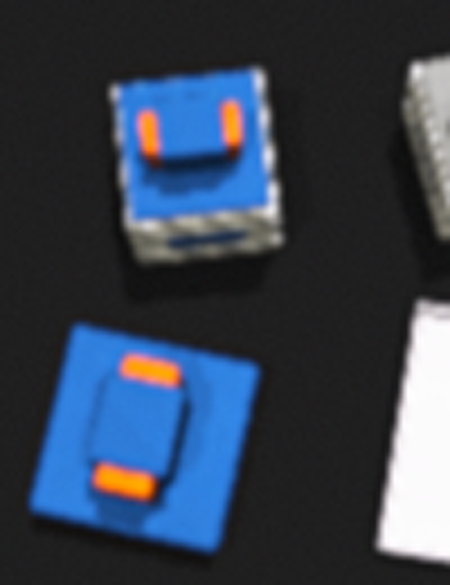

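The crop confirms it: a small blue lid on a canister, block centre about (640,203), top z 154 (expected 154), flange top z 108 (expected 108), yaw about +0.1 rad. The buttons are on its ±y sides. Moving toward it.

Call:
step_arm(series="0 0 -1 0 0 0.12 100;0 0 -1 0 0 0.12 100;0 0 -1 0 0 0.12 100;1.8 -3.6 0 0 0 0 100;1.8 -3.6 0 0 0 0 100;1.8 -3.6 0 0 0 0 100;1.8 -3.6 0 0 0 0 100;1.8 -3.6 0 0 0 0 100")

```text
time: 0.77
eef_pos: [391.8, -463.3, 255.8]
tool_rot: [[0.998, 0.068, -0.01], [0.068, -0.998, -0.0], [-0.01, -0.0, -1.0]]
ft_force: [1.7, -0.3, -0.6]
gripper_width: 85.3
```

Call:
step_arm(series="1.8 -3.6 0 0 0 0 100;1.8 -3.6 0 0 0 0 100;1.8 -3.6 0 0 0 0 100;1.8 -3.6 0 0 0 0 100;1.8 -3.6 0 0 0 0 100;1.8 -3.6 0 0 0 0 100;1.8 -3.6 0 0 0 0 100;1.8 -3.6 0 0 0 0 100")

```text
time: 1.43
eef_pos: [515.2, -153.2, 252.7]
tool_rot: [[0.998, 0.066, -0.014], [0.066, -0.998, 0.002], [-0.014, -0.003, -1.0]]
ft_force: [1.2, 0.4, -0.4]
gripper_width: 85.3
```

Call:
step_arm(series="1.6 -3.8 0 0 0 0 100;1.6 -3.8 0 0 0 0 100;1.6 -3.8 0 0 0 0 100;1.6 -3.8 0 0 0 0 100;1.6 -3.8 0 0 0 0 100;1.6 -3.8 0 0 0 0 100;1.6 -3.8 0 0 0 0 100;1 -2.5 0 0 0 0 100")

```text
time: 2.1
eef_pos: [615.2, 154.6, 249.6]
tool_rot: [[0.997, 0.07, -0.018], [0.07, -0.998, 0.003], [-0.018, -0.005, -1.0]]
ft_force: [0.2, 0.2, -0.6]
gripper_width: 85.4
```

Call:
step_arm(series="1 -2.5 0 0 0 0 100;0 0 0 0 0 0 100;0 0 0 0 0 0 100")

```text
time: 2.35
eef_pos: [623.3, 193.3, 247.8]
tool_rot: [[0.996, 0.084, -0.019], [0.084, -0.996, 0.008], [-0.018, -0.01, -1.0]]
ft_force: [-0.6, -0.6, 0.1]
gripper_width: 85.1
```

```bash
cat > m.py <<'E'
from h import *
import sys
def lid(n,view):
    c=cap(n);W=cloud(c);im=c["img"];save(view,im,k=1.3)
    H,S,V=cv2.split(cv2.cvtColor(im,cv2.COLOR_RGB2HSV));z=W[...,2]
    blue=(H>95)&(H<125)&(S>120)&(V>40);org=(H>3)&(H<20)&(S>130)&(V>100)
    reg=(W[...,0]>570)&(W[...,0]<720)&(W[...,1]>130)&(W[...,1]<280)
    for t,m in [("top",blue&reg&(z>145)),("flange",blue&reg&(z>100)&(z<120)),("org",org&reg&(z>115)),("or+top",(org|blue)&reg&(z>145))]:
        m=cv2.morphologyEx(m.astype(np.uint8),cv2.MORPH_OPEN,np.ones((3,3)))>0;P=W[m]
        if len(P)>4:
            r=cv2.minAreaRect(P[:,:2].astype(np.float32));print(t,len(P),np.round(np.median(P,0),1),np.round(r[0],1),np.round(r[1],1),round(r[2],1))
s=readout.sense();print(s["time"],np.round(s["eef_pos"],1),np.round(s["tool_rot"],3).tolist(),np.round(s["joint_pos"],2))
lid("wrist",sys.argv[1])
E
python3 m.py w1
```

```text
2.35 [623.3 193.3 247.8] [[0.996, 0.084, -0.019], [0.084, -0.996, 0.008], [-0.018, -0.01, -1.0]] [-0.36  0.49 -0.01  1.75 -0.01  0.91 -1.84]
top 2195 [642.7 202.9 154.2] [641.5 202.6] [36.  39.4] 5.5
flange 4727 [660.6 202.3 108.4] [639.9 203. ] [86.6 82.9] 5.3
org 256 [646.4 181.2 149.2] [645.4 202.6] [16.2 54.6] 5.7
or+top 2416 [643.3 202.3 154.2] [641.6 201. ] [36.1 52.2] 5.9
```

View pics/w1.png

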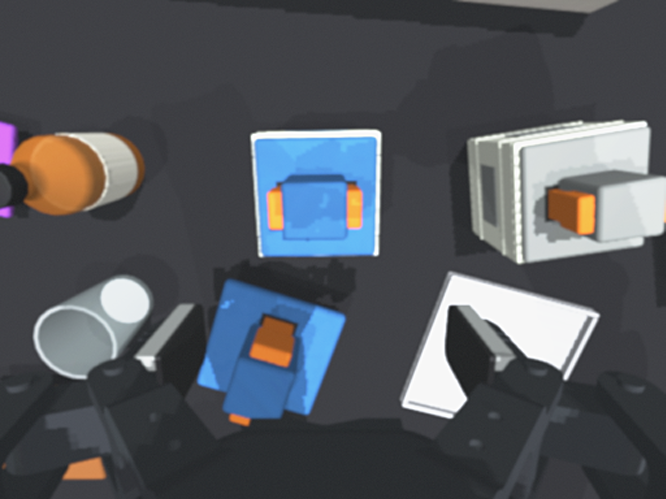

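Lid measured at (641.4,202.7), yaw 0.098 rad, with heights matching (154.2 and 108.4). Aligning above it and descending partway.

Call:
step_arm(series="1.9 -0.8 0 -0.01 0.018 0.014 100;0 0 2 0 0 0 100;0 0 2 0 0 0 100;0 0 2 0 0 0 100;0 0 0 0 0 0 100;0 0 0 0 0 0 100")

```text
time: 2.9
eef_pos: [641.8, 195.9, 186.4]
tool_rot: [[0.998, 0.061, 0.001], [0.061, -0.998, -0.003], [0.0, 0.003, -1.0]]
ft_force: [-0.1, -0.4, -0.0]
gripper_width: 85.0
```

```bash
python3 m.py w2
```

```text
2.9 [641.8 195.9 186.4] [[0.998, 0.061, 0.001], [0.061, -0.998, -0.003], [0.0, 0.003, -1.0]] [-0.37  0.57  0.01  1.77 -0.    0.8  -1.87]
top 3570 [643.6 202.6 154.2] [641.9 203. ] [35.9 39.6] 5.7
flange 6216 [663.6 202.5 108.3] [641.2 202.9] [84.8 82.9] 5.8
org 167 [655.1 181.5 141.8] [652.4 203.5] [ 2.6 54.5] 5.4
or+top 3627 [643.9 202.6 154.2] [641.9 202.6] [35.9 54.3] 5.7
```

Call:
step_arm(series="0 -0.7 0 0.003 0 0.038 100;0 0 0 0 0 0 100;0 0 0 0 0 0 100")

```text
time: 3.2
eef_pos: [642.2, 199.7, 189.3]
tool_rot: [[1.0, 0.018, 0.003], [0.018, -1.0, -0.0], [0.003, 0.001, -1.0]]
ft_force: [0.1, 0.6, -0.4]
gripper_width: 85.6
```

Call:
step_arm(series="0 -0.3 0 0 0.002 -0.081 100;0 0 0 0 0 0 100;0 0 0 0 0 0 100")

```text
time: 3.45
eef_pos: [643.8, 201.5, 192.5]
tool_rot: [[0.995, 0.101, 0.009], [0.101, -0.995, 0.0], [0.009, 0.001, -1.0]]
ft_force: [-0.5, 0.6, 0.1]
gripper_width: 85.5
```

Call:
step_arm(series="-0.2 -0.15 1.5 0 -0.009 0 100;0 0 1.5 0 0 0 100;0 0 1.5 0 0 0 100;0 0 1.5 0 0 0 100")

```text
time: 3.78
eef_pos: [645.7, 202.9, 134.2]
tool_rot: [[0.995, 0.095, 0.01], [0.095, -0.995, 0.003], [0.01, -0.002, -1.0]]
ft_force: [-0.2, 0.4, -0.4]
gripper_width: 85.8
```

Call:
step_arm(series="-0.4 0 0.9 -0.002 -0.01 0 100;-0.1 0 0.8 0 0 0 100;0 0 0.1 0 0 0 100")

```text
time: 4.03
eef_pos: [637.2, 200.9, 109.8]
tool_rot: [[0.996, 0.093, -0.009], [0.093, -0.996, -0.004], [-0.009, 0.003, -1.0]]
ft_force: [-0.3, -1.0, 0.4]
gripper_width: 85.6
```

Call:
step_arm(series="0.4 -0.2 -0.5 0.003 0.007 -0.005 100")

```text
time: 4.12
eef_pos: [639.4, 202.6, 113.1]
tool_rot: [[0.995, 0.097, -0.006], [0.097, -0.995, -0.002], [-0.006, 0.001, -1.0]]
ft_force: [0.9, 0.5, -0.7]
gripper_width: 85.2
```

Call:
step_arm(series="0 0 0 0 0 0 100")

```text
time: 4.2
eef_pos: [640.7, 203.3, 114.0]
tool_rot: [[0.995, 0.098, -0.004], [0.098, -0.995, -0.001], [-0.004, 0.0, -1.0]]
ft_force: [-0.2, -0.4, 0.5]
gripper_width: 85.3
```

Call:
step_arm(series="0 0 -0.1 0 0 0 0;0 0 0 0 0 0 0;0 0 0 0 0 0 0")

```text
time: 4.45
eef_pos: [642.5, 203.5, 117.7]
tool_rot: [[0.995, 0.097, 0.0], [0.097, -0.995, 0.0], [0.0, -0.0, -1.0]]
ft_force: [-2.6, -0.1, 4.9]
gripper_width: 51.9
```

Call:
step_arm(series="0 0 0 0 0 0 0;0 0 0 0 0 0 0;0 0 0 0 0 0 0")

```text
time: 4.7
eef_pos: [643.7, 203.3, 122.4]
tool_rot: [[0.995, 0.097, 0.003], [0.097, -0.995, 0.001], [0.003, -0.001, -1.0]]
ft_force: [-1.1, 0.5, -1.5]
gripper_width: 39.3
```

Width 39.3 is less than the 44 mm stop; checking closely.

```bash
python3 - <<'E'
from h import *
s=readout.sense();print(s["time"],s["eef_pos"],s["gripper_width"],s["ft_force"])
a=cap("side")["img"];b=cap("wrist")["img"]
a=cv2.resize(a[140:240,170:270],(500,500),interpolation=cv2.INTER_CUBIC)
b=cv2.resize(b[60:384,110:434],(300,300))
b=np.vstack([b,np.zeros((200,300,3),np.uint8)])
save("g1",np.hstack([a,b]))
E
```

```text
4.7 [643.73738312 203.31226937 122.3561049 ] 39.33179941258867 [-1.11796493  0.4505285  -1.4999072 ]
```

View pics/g1.png

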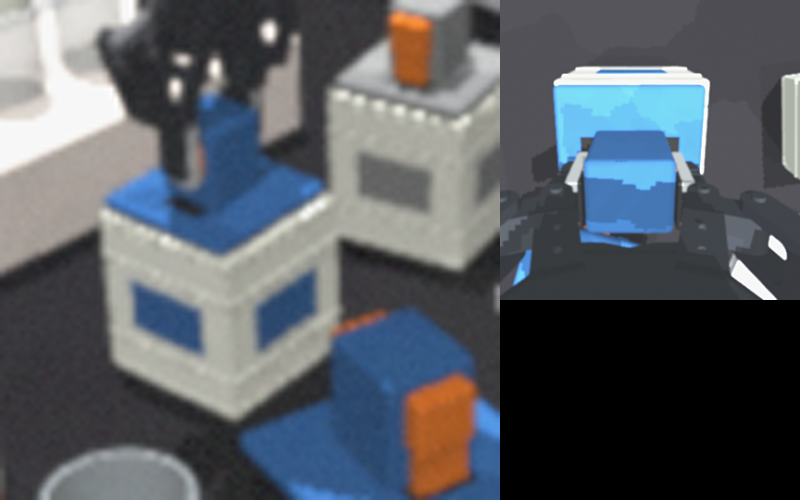

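The pads cover both buttons and they look pressed. The canister still stands. I'll try a small lift and check that the canister stays.

Call:
step_arm(series="-0.1 0 -0.3 0 0 0 0;-0.1 0 -0.4 0 0 0 0;0 0 -0.4 0 0 0 0")

```text
time: 5.05
eef_pos: [641.3, 203.1, 131.6]
tool_rot: [[0.995, 0.097, 0.002], [0.097, -0.995, 0.0], [0.002, -0.0, -1.0]]
ft_force: [0.3, 0.4, -0.9]
gripper_width: 39.4
```

```bash
cat > l.py <<'E'
from h import *
s=readout.sense();print(s["time"],np.round(s["eef_pos"],1),s["gripper_width"],s["ft_force"])
c=cap("side");W=cloud(c);im=c["img"];H,S,V=cv2.split(cv2.cvtColor(im,cv2.COLOR_RGB2HSV))
b=(H>95)&(H<125)&(S>120)&(V>40)&(W[...,0]>565)&(W[...,0]<720)&(W[...,1]>130)&(W[...,1]<300)
z=W[...,2];print(np.histogram(z[b],bins=np.arange(20,260,6)))
E
python3 l.py
```

```text
5.05 [641.3 203.1 131.6] 39.38243364482336 [ 0.3184152   0.36616465 -0.85667797]
(array([  0,   0,   5,  40,  35,  43,  29,   1,   0,   0,   0,   0,   0,
         0,   0,  27, 317,  28,  26,  23,  19,  18,  24,  27,  48,   2,
         2,   1,   0,   0,   0,   0,   0,   0,   0,   0,   0,   0,   0]), array([ 20,  26,  32,  38,  44,  50,  56,  62,  68,  74,  80,  86,  92,
        98, 104, 110, 116, 122, 128, 134, 140, 146, 152, 158, 164, 170,
       176, 182, 188, 194, 200, 206, 212, 218, 224, 230, 236, 242, 248,
       254]))
```

Lid is up about 12 mm (flange 118, top 167), the canister patches are unmoved, and the force is about 1 N, so it is unhooked. Lifting on.

Call:
step_arm(series="0 0 -1 0 0 0 0;0 0 -1 0 0 0 0;0 0 -1.2 0 0 0 0;-0.1 0 -1.5 0 0 0 0;-0.1 0 -1.5 0 0 0 0;0 0 -1.5 0 0 0 0;0 0 0 0 0 0 0")

```text
time: 5.68
eef_pos: [638.7, 203.1, 218.4]
tool_rot: [[0.995, 0.097, 0.003], [0.097, -0.995, 0.001], [0.003, -0.001, -1.0]]
ft_force: [1.2, 0.5, 0.1]
gripper_width: 39.4
```

```bash
python3 l.py; python3 - <<'E'
from h import *
for n in ["top"]:
    c=cap(n);W=cloud(c);im=c["img"];save("t2",im,(170,100,370,250),4)
    H,S,V=cv2.split(cv2.cvtColor(im,cv2.COLOR_RGB2HSV))
    m=((V>130)&(S<60)&(W[...,2]<25)&(W[...,0]>330)&(W[...,0]<570)&(W[...,1]>-120)&(W[...,1]<120)).astype(np.uint8)
    m=cv2.morphologyEx(m,cv2.MORPH_OPEN,np.ones((3,3)))
    P=W[m>0];r=cv2.minAreaRect(P[:,:2].astype(np.float32));print(len(P),r,np.median(P,0),cv2.boxPoints(r))
E
```

```text
5.6833 [638.7 203.1 218.4] 39.3731358223835 [1.18388318 0.45095171 0.05901675]
(array([  0,   0,   7,  35,  39,  36,  35,   1,   0,   0,   0,   0,   0,
         0,   0,   0,   0,   0,   0,   0,   0,   0,   0,   0,   0,   0,
         1,  14,   1,   3, 217, 141,  28,  23,  20,  28,  19,  24,  63]), array([ 20,  26,  32,  38,  44,  50,  56,  62,  68,  74,  80,  86,  92,
        98, 104, 110, 116, 122, 128, 134, 140, 146, 152, 158, 164, 170,
       176, 182, 188, 194, 200, 206, 212, 218, 224, 230, 236, 242, 248,
       254]))
673 ((489.6333923339844, -58.036865234375), (65.31766510009766, 109.05121612548828), 80.16407775878906) [496.0109035  -61.86460481   4.0087796 ] [[430.33023  -80.901184]
 [537.7785   -99.530106]
 [548.9365   -35.172546]
 [441.48828  -16.543625]]
```

View pics/t2.png

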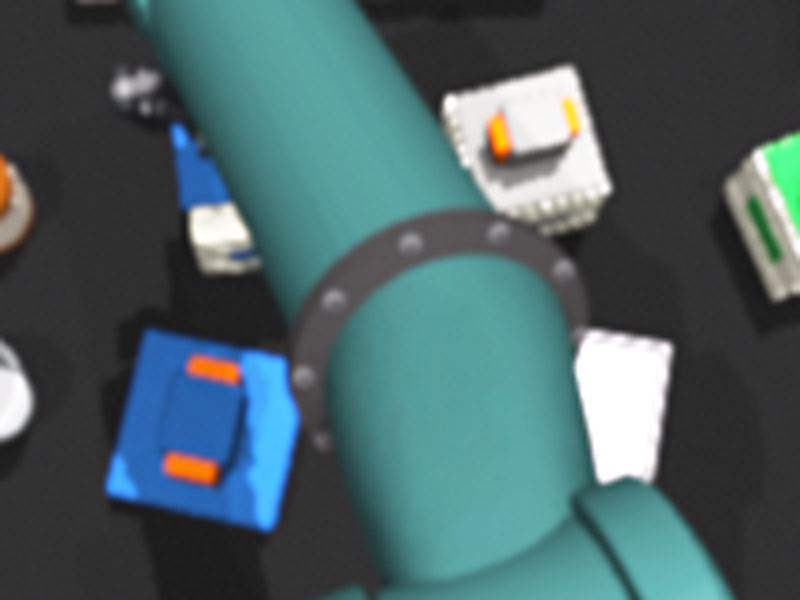

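```bash
python3 - <<'E'
from h import *
import pickle
for n in ["top","side"]:
    c=pickle.load(open(n+".pkl","rb"));W=cloud(c);im=c["img"]
    H,S,V=cv2.split(cv2.cvtColor(im,cv2.COLOR_RGB2HSV))
    m=((V>130)&(S<60)&(W[...,2]<25)&(W[...,0]>330)&(W[...,0]<580)&(W[...,1]>-150)&(W[...,1]<150)).astype(np.uint8)
    m=cv2.morphologyEx(m,cv2.MORPH_OPEN,np.ones((3,3)))
    k,l,st,_=cv2.connectedComponentsWithStats(m);i=1+st[1:,4].argmax()
    P=W[l==i];r=cv2.minAreaRect(P[:,:2].astype(np.float32));print(len(P),r,np.median(P,0))
E
```

```text
3175 ((469.136474609375, -2.9646987915039062), (165.68292236328125, 166.41595458984375), 79.55767822265625) [467.78878297  -2.04087502   4.09216623]
1938 ((474.10595703125, -3.2965621948242188), (165.14405822753906, 183.6903533935547), 79.59257507324219) [4.63089390e+02 8.83129906e-03 4.57144466e+00]
```

Tray centre is (468,-2), about 165 mm square, floor z 4. Carrying the lid there.

Call:
step_arm(series="-1 1 -0.5 0 0 0 0;-2 2 -0.5 0 0 0 0;-2 2 0 0 0 0 0;-2 2 0 0 0 0 0;-2 2 0 0 0 0 0;-2 2 0 0 0 0 0;-2 2 0 0 0 0 0;-2 2 0 0 0 0 0")

```text
time: 6.45
eef_pos: [490.2, 33.9, 220.4]
tool_rot: [[0.994, 0.106, -0.014], [0.106, -0.994, -0.001], [-0.014, -0.001, -1.0]]
ft_force: [0.1, -0.2, -1.1]
gripper_width: 39.8
```

Call:
step_arm(series="-1.5 1.5 1 0 0 0 0;-0.7 0.7 2 0 0 0 0;0 0 2 0 0 0 0;0 0 2 0 0 0 0")

```text
time: 6.78
eef_pos: [458.2, -1.8, 150.8]
tool_rot: [[0.995, 0.093, -0.019], [0.093, -0.996, -0.005], [-0.019, 0.003, -1.0]]
ft_force: [-0.5, 0.7, -1.2]
gripper_width: 39.9
```

Call:
step_arm(series="0.9 -0.1 1.5 0.003 0.018 0 0;0 0 1.5 0 0 0 0;0 0 1.5 0 0 0 0;0 0 1.5 0 0 0 0;0 0 0 0 0 0 0;0 0 0 0 0 0 0")

```text
time: 7.28
eef_pos: [453.7, -5.7, 83.6]
tool_rot: [[0.996, 0.087, -0.02], [0.087, -0.996, -0.004], [-0.021, 0.002, -1.0]]
ft_force: [-0.5, 0.4, -2.5]
gripper_width: 39.5
```

```bash
cat > p.py <<'E'
from h import *
s=readout.sense();print(s["time"],np.round(s["eef_pos"],1),s["gripper_width"])
c=cap("side");W=cloud(c);im=c["img"];H,S,V=cv2.split(cv2.cvtColor(im,cv2.COLOR_RGB2HSV));save("p%d"%(s["time"]*100),im,(150,80,410,275),3)
z=W[...,2];b=(H>95)&(H<125)&(S>120)&(V>40)&(W[...,0]>390)&(W[...,0]<560)&(W[...,1]>-90)&(W[...,1]<85)
h=np.histogram(z[b],bins=np.arange(0,160,3));print([(int(e),int(n)) for n,e in zip(*h) if n>3])
i=h[0].argmax();f=b&(abs(z-h[1][i]-1.5)<4);P=W[f];print(np.median(P,0),cv2.minAreaRect(P[:,:2].astype(np.float32)))
A=np.c_[P[:,:2],np.ones(len(P))];print("tilt",np.linalg.lstsq(A,P[:,2],rcond=None)[0][:2])
E
python3 p.py; ls pics
```

```text
7.2833 [453.7  -5.7  83.6] 39.470466631987925
[(48, 4), (63, 4), (66, 35), (69, 210), (72, 81), (75, 18), (78, 10), (81, 11), (84, 6), (87, 12), (90, 6), (93, 6), (96, 7), (99, 7), (102, 6), (105, 9), (108, 7), (111, 7), (114, 21), (117, 23)]
[433.68920457  13.90101544  70.94122128] ((451.21954345703125, -3.658489227294922), (86.75152587890625, 87.94348907470703), 4.029983043670654)
tilt [-0.01299626 -0.01140648]
crop.png
g1.png
p728.png
side.png
t2.png
top.png
w1.png
w2.png
```

Call:
step_arm(series="0.8 0 0 0.004 0.02 -0.01 0;0.6 0 0 0 0 0 0;0 0 0 0 0 0 0")

```text
time: 7.58
eef_pos: [469.2, -4.7, 85.6]
tool_rot: [[0.995, 0.098, 0.004], [0.098, -0.995, 0.003], [0.004, -0.002, -1.0]]
ft_force: [0.6, -0.4, -0.7]
gripper_width: 39.4
```

Call:
step_arm(series="0 0 1 0 0 0 0;0 0 1 0 0 0 0;0 0 0.7 0 0 0 0")

```text
time: 7.83
eef_pos: [473.0, -4.4, 59.5]
tool_rot: [[0.995, 0.098, 0.012], [0.098, -0.995, 0.003], [0.013, -0.002, -1.0]]
ft_force: [0.2, -0.3, -2.0]
gripper_width: 39.5
```

Call:
step_arm(series="0 0 0.3 0 0 0 0")

```text
time: 7.92
eef_pos: [472.6, -4.3, 55.3]
tool_rot: [[0.995, 0.098, 0.011], [0.098, -0.995, 0.003], [0.011, -0.002, -1.0]]
ft_force: [-0.3, -0.7, -1.9]
gripper_width: 39.8
```

Call:
step_arm(series="0 0 0.3 0 -0.01 0 0;0 0 0.3 0 0 0 0")

```text
time: 8.08
eef_pos: [471.8, -4.2, 47.6]
tool_rot: [[0.995, 0.098, -0.002], [0.098, -0.995, 0.002], [-0.002, -0.002, -1.0]]
ft_force: [0.0, -0.2, -1.4]
gripper_width: 39.7
```

Call:
step_arm(series="0 0 0.2 0 0 0 0")

```text
time: 8.17
eef_pos: [471.5, -4.2, 44.9]
tool_rot: [[0.995, 0.098, -0.004], [0.098, -0.995, 0.002], [-0.003, -0.002, -1.0]]
ft_force: [-0.6, -0.6, -1.5]
gripper_width: 39.2
```

Call:
step_arm(series="0 0 0.15 0 0 0 0;0 0 0.15 0 0 0 0")

```text
time: 8.33
eef_pos: [471.5, -4.1, 44.0]
tool_rot: [[0.995, 0.099, -0.004], [0.099, -0.995, 0.002], [-0.004, -0.002, -1.0]]
ft_force: [-4.6, 0.4, 33.6]
gripper_width: 39.6
```

```bash
python3 p.py
```

```text
8.3333 [471.5  -4.1  44. ] 39.589433700014716
[(9, 8), (24, 6), (27, 46), (30, 189), (33, 63), (36, 11), (39, 9), (42, 9), (45, 7), (48, 5), (51, 6), (54, 7), (57, 5), (60, 5), (63, 7), (66, 5), (69, 9), (72, 6), (75, 24), (78, 18)]
[450.59153793  16.65830555  31.791345  ] ((467.7674255371094, 1.2085762023925781), (82.63973236083984, 79.84683990478516), 7.6051716804504395)
tilt [ 0.00636849 -0.01081133]
```

Seated (flange top 31.8, 34 N of contact). Letting go.

Call:
step_arm(series="0 0 -0.05 0 0 0 100;0 0 0 0 0 0 100;0 0 0 0 0 0 100;0 0 0 0 0 0 100;0 0 0 0 0 0 100")

```text
time: 8.8
eef_pos: [472.5, -4.1, 45.8]
tool_rot: [[0.995, 0.099, -0.0], [0.099, -0.995, 0.002], [-0.0, -0.002, -1.0]]
ft_force: [-0.1, -0.9, -0.4]
gripper_width: 85.3
```

Call:
step_arm(series="0 0 -1 0 0 0 100;0 0 -1.5 0 0 0 100;0 0 -2 0 0 0 100;0 0 -2 0 0 0 100;0 0 -2 0 0 0 100;0 0 -2 0 0 0 100;0 0 -2 0 0 0 100;0 0 0 0 0 0 100")

```text
time: 9.47
eef_pos: [470.8, -4.5, 177.8]
tool_rot: [[0.995, 0.098, -0.006], [0.099, -0.995, 0.002], [-0.006, -0.002, -1.0]]
ft_force: [0.4, -0.2, -0.5]
gripper_width: 85.4
```

```bash
python3 p.py; python3 l.py; ls pics | grep p9
```

```text
9.4667 [470.8  -4.5 177.8] 85.38732714339969
[(9, 5), (12, 4), (24, 11), (27, 33), (30, 202), (33, 39), (36, 7), (39, 8), (42, 8), (48, 8), (51, 7), (54, 5), (57, 6), (60, 9), (63, 4), (66, 7), (69, 6), (72, 12), (75, 51), (78, 29)]
[449.38197591  16.00516758  31.63078985] ((468.2538757324219, 0.0648193359375), (84.20276641845703, 84.84368133544922), 6.81744384765625)
tilt [ 0.00374057 -0.00811255]
9.5167 [470.   -4.6 176.6] 85.4087420374732 [-0.72269756  0.01644286  0.24692427]
(array([ 0,  0,  3, 34, 42, 45, 27,  1,  0,  0,  0,  0,  0,  0,  0,  0,  0,
        0,  0,  0,  0,  0,  0,  0,  0,  0,  0,  0,  0,  0,  0,  0,  0,  0,
        0,  0,  0,  0,  0]), array([ 20,  26,  32,  38,  44,  50,  56,  62,  68,  74,  80,  86,  92,
        98, 104, 110, 116, 122, 128, 134, 140, 146, 152, 158, 164, 170,
       176, 182, 188, 194, 200, 206, 212, 218, 224, 230, 236, 242, 248,
       254]))
p946.png
```

```bash
cp $(ls -t pics/p9*.png | head -1) pics/final.png
```

```text
(no output)
```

View pics/final.png

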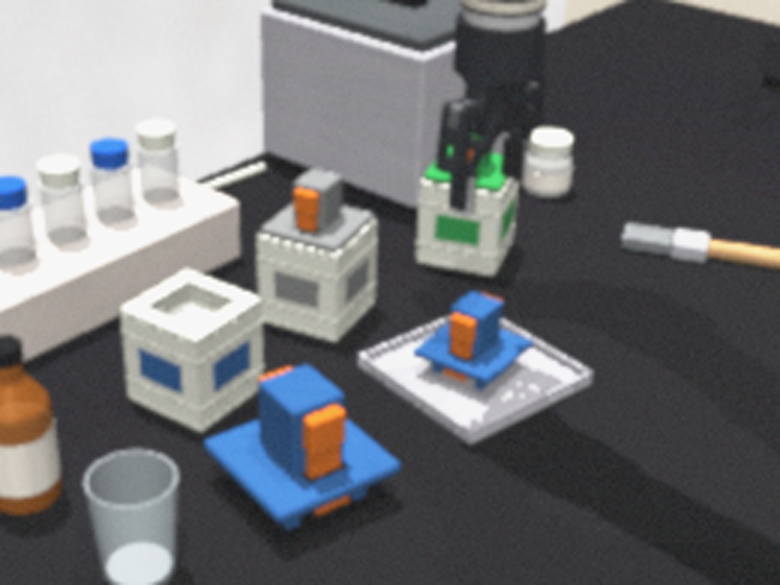

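The lid stands upright in the tray (475,335), the open canister stands in place (195,345), and the gripper is clear above.

```bash
python3 -c "
from plant import workorder;print(workorder.sign_off())"
```

```text
the job is handed in; nothing more can be done
None
```

The blue lid is off its canister and standing upright in the steel tray. I handed the job in at about 9.5 s; the sign-off gives no verdict, so what follows are my own last measurements.

- **Which lid:** I took the smaller blue lid, the one on the white canister. The larger loose blue lid and the brown and purple ones were not touched.
- **Lid in the tray:** its underside is about 24 mm above the bench, as it should be standing on the tray floor. It is within about 5 mm of the tray's middle and tilted by less than 0.01 rad.
- **Canister:** its side patches sat at the same height after the lid came off as during the lift. In the last picture it stands upright and open. I did not measure its position again afterwards.
- **Gripper:** it is open and about 13 cm above where it let go, with wrist force near zero.

Two readings stood out:

- **Grip width:** the gripper showed about 39 mm while holding the lid, although the buttons should stop it at 44 mm. The lid still came free without the canister, so I carried on.
- **Set-down force:** setting the lid down peaked at about 34 N at the wrist, below the 120 N limit.

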